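# Fit a broken tensile specimen back together for its elongation reading

## Task

The flat tensile specimen has snapped in two. Lay both halves flat in the bed of the fit-back jig, broken ends facing each other, and gently slide the jaw up by its knob until the break closes and the specimen is held end to end between the fixed stop and the jaw. Then let go; either half may lie at either end, and leave the caliper, the whole specimen and the blue marker where they are.

Things in the scene. Friction and masses are not known exactly. Their poses are not given: they have to be found in the camera images.
- jig: fit-back jig, fixed to the worktop: grey base plate 70 x 255 x 8 mm with a raised steel bed 18 mm wide, flat top 24 mm above the worktop, a dark fixed stop at its -y end and a dark sliding jaw at its +y end. Origin: on the worktop level, under the bed's centre line, 75 mm from the stop's face; x across the bed, y along it from stop to jaw (plate from y = -105 to +150 mm), z up
- bed_mid (a point): point on the bed's top, on its centre line, straight above the jig's origin (24 mm up). On both sides of the 18 mm wide bed there is only the base plate, 16 mm lower, so fingers can pass beside the bed there
- stop_face (a point): middle of the fixed stop's flat face, 3 mm above the bed, at y = -75 mm in the jig; it faces the jaw. Stop and jaw each have two side cheeks, 25 mm apart inside, which reach 13 mm beyond the face towards the bed's middle and rise to 10 mm above the bed; their mouths and tops flare out to 31 mm
- jaw (a joint): sliding jaw, metres. 0: faces of jaw and stop 150 mm apart, the length of the two closed-up halves; positive: backed off towards the jig's +y (0.050 at most); negative: further in (to -0.015). Starts 0.030 to 0.048 backed off; slides with about 2 N friction and stays where it is left. Face and cheeks are like the stop's, facing it
- jaw_knob (a point): centre of the jaw's upright black thumb knob, 20 mm diameter, 26 mm tall, standing 37 to 63 mm above the worktop; the jaw's top under it is 34 mm above the worktop. The knob moves with the jaw and its axis lies 16 mm behind the jaw's face, on the bed's centre line
- half_a: one half of the broken steel specimen: 62 g, 6 mm thick, 78 mm long, lying flat, blue lacquer on its narrow part. Origin: on its underside, near its centre of mass. y runs from the wide grip end to the break, z up. Grip end 22 mm wide from y = -32 mm (square butt) to +8 mm, shoulder to +16 mm, then 12 mm wide to a pointed break, tip at y = +46 mm
- half_b: the other half, same size, frame and colour, but its break is a V notch that takes the point of half_a: notch root at y = +40 mm, horns to +46 mm. With the break closed the two origins are 86 mm apart and the y axes point at each other
- half_a_break (a point): tip of the point at the break of half_a, at half thickness (0.6, 46, 3 mm in its frame)
- half_b_break (a point): root of the notch at the break of half_b, at half thickness (-0.6, 40, 3 mm in its frame); it meets half_a_break when the break is closed
- caliper: steel caliper, 72 x 226 x 11 mm, lying loose in front of the jig; long axis y. Not to be disturbed
- whole_coupon: an unbroken dog-bone specimen, bare steel, 22 x 150 x 9 mm, lying loose beyond the two halves; long axis y. Not to be disturbed
- marker_blue: white marker pen with blue cap, 17 x 132 x 17 mm, lying loose to the right of the halves; long axis y. Not to be disturbed
Things that resemble listed ones, but are neither listed nor needed, are in the scene too. Leave any green look-alike of the half_a alone.

How it is judged (in metres and radians):
At the end, for the whole second after the job is handed in: Both halves lie flat on the bed (underside 22 to 26.5 mm up, tilt under 0.06 rad), at rest, within 4 mm of its centre line and parallel to it within 0.06 rad; the break is closed (point to notch root under 3 mm) and the jaw is home against them (joint jaw -0.004 to 0.003) (distance between half_a_break and half_b_break below 0.003 m and angle between the y axis of half_a and the y axis of half_b, either way round below 0.06 rad and angle between the y axis of half_a and the y axis of jig, either way round below 0.06 rad and angle between each of half_a, half_b's own z axis and vertical below 0.06 rad and x of half_a in the frame of jig between -0.004 and 0.004 m and x of half_b in the frame of jig between -0.004 and 0.004 m and z of half_a in the frame of jig between 0.022 and 0.0265 m and z of half_b in the frame of jig between 0.022 and 0.0265 m and value of joint jaw between -0.004 and 0.003 m and linear speed of each of half_a, half_b below 0.02 m/s); the robot touches nothing.
It fails at once if the broken faces are crushed together with more than 60 N (contact force between half_a and half_b above 60 N).
It fails at once if the caliper is moved by more than 20 mm (distance of caliper from where it was at the start of the episode above 0.02 m).
It fails at once if the whole specimen is moved by more than 20 mm (distance of whole_coupon from where it was at the start of the episode above 0.02 m).
It fails at once if the blue marker is moved by more than 20 mm (distance of marker_blue from where it was at the start of the episode above 0.02 m).
It also fails if it takes over 59 s, if anything falls off the work surface, if the arm or the gripper's body presses on something with over 40 N, if the wrist force passes 120 N, or if a joint passes its speed limit or range.

## Robot

A 6-joint arm with a two-finger parallel gripper is mounted at the origin on a cart in front of the work surface, level with it; the furniture and walls round the work are solid. World frame = base frame: x ahead of the robot, y to its left, z up, the work surface at z = 0. Lengths are in mm, angles in rad, forces in N, time in s.
With the tool pointing down it reaches from about 350 to 875 mm from the base axis. Payload 4.2 kg.
Tool frame: the origin (TCP) lies midway between the tips of the shut fingers; the grasp point (between the pads) lies 19 mm behind it (arm.hold_point_z is the distance from the TCP to the grasp point, in mm); z points along the fingers, y is the line along which they close (so a half turn about z gives the same grasp; the last joint's range is limited). The gripper opens to 85 mm and grips with 20 to 120 N. Pads are 22 mm wide; open, the fingers measure 114 mm over their backs; the gripper's body (76 mm by 85 mm) begins 54 mm behind the grasp point. The pads swing forward as they close: fully open they stand 13 mm farther back than shut.
Start: joints at [1.435, 0.385, 0.008, 0, -1.194, -0.259], TCP at [240.356, 576.912, 231.312] pointing down, gripper open.
Joint ranges: [-3.14, 3.14], [-1.21, 2.06], [-1.07, 1.41], [-3.16, 2.05], [-2.99, -0.16], [-3.1, 3.1]. Speed limits (rad/s): [2.79, 2.79, 3.14, 3.14, 3.14, 3.14].

## Interface

Orientations are given as a unit quaternion [x, y, z, w].
In Python, from bench import arm, vision gives the robot as it stands. The module is installed in compiled form; this text tells all that it offers.
- The arm moves only by the tool servo_tool, never from a script. Its argument "plan" is a list of rows, each a list of 7 numbers: the shift along the world's x, y, z each as a share of 300 mm, from -1 to 1, then the turn, a rotation vector about the world's x, y, z each as a share of 2 rad, from -1 to 1, then the opening, from 0 (shut) to 1 (fully open). A call has 1 to 20 rows; each row shifts and turns the commanded pose from where the row before left it; what a row does not reach is not made up. A row lasts 1/8 s, in which the tool goes at most 62.5 mm and 10.7 degrees, less where a joint would pass 70% of its speed; a pose out of reach is approached as far as the arm can. A call with a number of a shift or a turn outside -1 to 1 is refused whole. A call with a gripper value outside its range is refused whole. The fingers move at their own pace and stop on an object; the grip force is fixed at half the most. Time passes only in rows, so rows that do not move let the fingers close. It gives the time, the measured TCP pose, the force, the opening and the grip force at its end, in the units of the state.
- arm.read_state(): the state, without advancing time (a new reading comes with each control period).
- vision.get_image(name): name is "scene" or "side" or "wrist"; returns a dict with "image" (400x640x3 uint8, red, green, blue), "z_map" (400x640 float32, mm along the optical axis (not along the pixel's ray), 0 where there is no reading), "K" (3x3 intrinsics, pixels), "world_to_cam" (4x4, takes a point from world to camera coordinates); the wrist camera has in their place "mount" (4x4, takes a point from camera to tool coordinates, whose origin is the TCP and whose axes are the flange's). Camera axes: x right, y down, z forward; pixel columns grow to the right and rows downward; lengths in mm; the calibration is good to about 2 mm. A picture is of the moment at which its call begins: read the wrist's pose just before it.
- arm.job_done(): hands the job in; it is judged then, once.
The state is a dict: "clock": time; "joints": joint angles; "joint_vel": joint speeds; "joint_efforts": joint torques, N m; "position": TCP position; "ee_rot": TCP orientation; "contact_force": force on the tool from outside, world axes, zero at the start; "wrist_torque": the same for the moment, N m; "gripper_width": finger opening in mm; "grasp_force": force on a finger pad.
Only numpy, scipy, OpenCV 4.12 (cv2) and the standard library are available. Lean on these libraries where they do the work, as an engineer would, in place of code of your own. Each camera call takes 0.05 s, during which the arm holds its last target. There are 200 camera calls.

## Working session

There is one attempt and no reset: what is moved stays moved. The work goes in short steps, Python scripts to look and compute and a tool call to move; the robot and the scene stay as the last step left them, time stands still between calls to the robot, and variables do not carry over. Pictures are saved under pics/ and viewed, at most 10 in all, crops included, and the job is handed in when it is done.

Besides the shell and the picture viewer there is one more tool, called after "Call:" as name(argument=value, ...), one argument or row to a line, values as JSON. servo_tool: Moves the arm, as the interface text tells. Its arguments: {"type":"object","properties":{"plan":{"type":"array"}},"required":["plan"]}

```bash
mkdir -p pics; cat > h.py <<'E'
import numpy as np, cv2
from bench import arm, vision
from scipy.spatial.transform import Rotation as R
def grab(n):
    s=arm.read_state(); d=vision.get_image(n)
    if n=='wrist':
        T=np.eye(4);T[:3,:3]=R.from_quat(s['ee_rot']).as_matrix();T[:3,3]=s['position']
        d['c2w']=T@d['mount']
    else: d['c2w']=np.linalg.inv(d['world_to_cam'])
    return d
def cloud(d):
    z=d['z_map'];v,u=np.mgrid[:z.shape[0],:z.shape[1]];K=d['K']
    p=np.stack([(u-K[0,2])/K[0,0]*z,(v-K[1,2])/K[1,1]*z,z],-1)
    return p@d['c2w'][:3,:3].T+d['c2w'][:3,3]
def save(d,n): cv2.imwrite(f'pics/{n}.png',d['image'][...,::-1])
E
python3 - <<'E'
from h import *
s=arm.read_state();print({k:np.round(v,3).tolist() for k,v in s.items()}, arm.hold_point_z)
a=grab('scene');b=grab('side')
im=np.vstack([a['image'],b['image']]);cv2.imwrite('pics/a.png',cv2.resize(im[...,::-1],(480,600),interpolation=cv2.INTER_AREA)); save(a,'scene')
np.savez('scene.npz',**a);np.savez('side.npz',**b)
E
```

```text
{'clock': 0.0, 'joints': [1.435, 0.386, 0.007, -0.0, -1.194, -0.259], 'joint_vel': [-0.001, -0.001, -0.0, 0.0, 0.0, 0.0], 'joint_efforts': [0.001, -39.229, 18.84, 4.186, -0.005, -0.0], 'position': [240.168, 576.393, 230.211], 'ee_rot': [0.981, -0.196, -0.0, 0.001], 'contact_force': [-0.38, -0.311, 0.124], 'wrist_torque': [0.042, 0.01, -0.035], 'grasp_force': 0.0, 'gripper_width': 85.098} 18.700000000000003
```

View pics/scene.png

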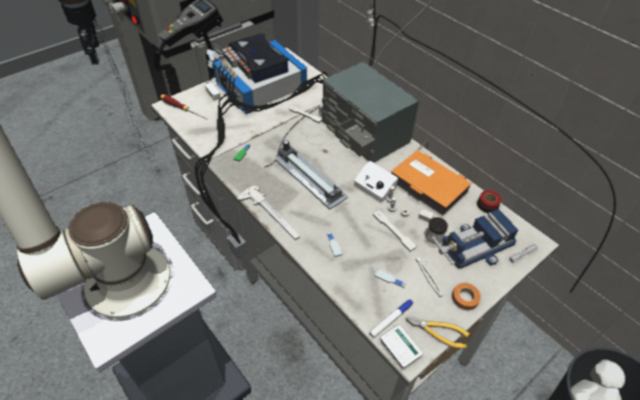

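View pics/a.png

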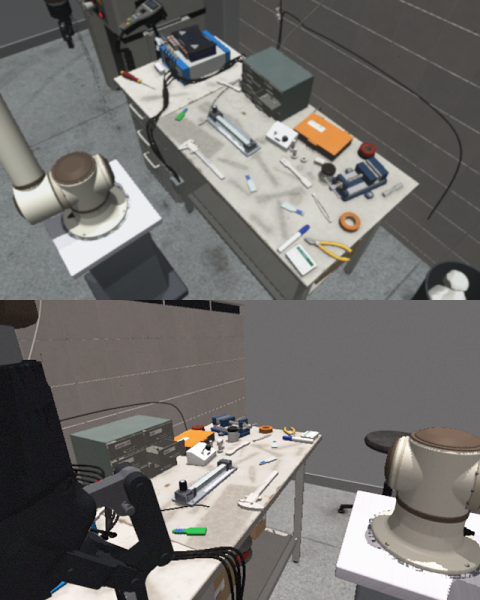

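The scene picture shows two blue-lacquered halves at about (334,244) and (390,279), and the jig running from (284,147), with the dark knob, to (335,198). What could be taken for a half: the green half at (242,153), the blue-capped marker at (392,318), and the bare whole coupon at (394,230). I choose the two blue ones and will check them close up with the wrist camera.

```bash
python3 - <<'E'
from h import *
d=dict(np.load('scene.npz'));P=cloud(d)
for n,(u,v) in dict(h1=(334,244),h2=(390,279),knob=(284,147),jigend=(335,198),green=(242,153),mk=(392,318),coup=(394,230),cal0=(255,198),cal1=(293,232)).items(): print(n,P[v,u].round())
print(d['K'])
w=grab('wrist');print(w['K'],w['mount'].round(3))
E
```

```text
h1 [ 458. -238.    5.]
h2 [ 497. -406.    7.]
knob [549.  99.  50.]
jigend [ 558. -125.   14.]
green [460. 198.   4.]
mk [ 422. -486.   15.]
coup [ 611. -306.    8.]
cal0 [386.  17.  11.]
cal1 [ 397. -143.   10.]
[[484.49402816   0.         323.95188103]
 [  0.         484.49402816 192.44545035]
 [  0.           0.           1.        ]]
[[305.01293091   0.         317.05228735]
 [  0.         305.01293091 198.63014315]
 [  0.           0.           1.        ]] [[-0.00000e+00 -9.64000e-01 -2.67000e-01  6.60080e+01]
 [ 1.00000e+00  0.00000e+00 -1.00000e-03 -1.26700e+00]
 [ 1.00000e-03 -2.67000e-01  9.64000e-01 -1.43032e+02]
 [ 0.00000e+00  0.00000e+00  0.00000e+00  1.00000e+00]]
```

Call:
servo_tool(
  plan=[
    [0.08, -0.155, 0, 0, 0, -0.049, 1],
    [0.08, -0.155, 0, 0, 0, -0.049, 1],
    [0.08, -0.155, 0, 0, 0, -0.049, 1],
    [0.08, -0.155, 0, 0, 0, -0.049, 1],
    [0.08, -0.155, 0, 0, 0, -0.049, 1],
    [0.08, -0.155, 0, 0, 0, -0.049, 1],
    [0.08, -0.155, 0, 0, 0, -0.049, 1],
    [0.08, -0.155, 0, 0, 0, -0.049, 1],
    [0.08, -0.155, 0, 0, 0, -0.049, 1],
    [0.08, -0.155, 0, 0, 0, -0.049, 1],
    [0.08, -0.155, 0, 0, 0, -0.049, 1],
    [0.08, -0.155, 0, 0, 0, -0.049, 1],
    [0, 0, 0, 0, 0, 0, 1],
    [0, 0, 0, 0, 0, 0, 1],
  ],
)

```text
clock: 1.9
position: [528.0, 18.8, 230.9]
ee_rot: [-0.707, 0.707, 0.0, -0.0]
contact_force: [-0.3, 0.3, 0.2]
gripper_width: 85.4
grasp_force: 0.0
```

```bash
python3 - <<'E'
from h import *
s=arm.read_state();print(s['position'],s['ee_rot'],s['joints'],s['clock'])
a=grab('wrist');save(a,'jig');np.savez('jig.npz',**a)
E
```

```text
[528.02788377  18.75960908 230.91772171] [-7.06934586e-01  7.07278786e-01  3.46562302e-04 -3.00063278e-04] [ 3.42550877e-01  2.21174059e-01 -2.27758057e-01 -4.09757514e-04
 -1.12270340e+00 -3.42859968e-01] 1.9
```

View pics/jig.png

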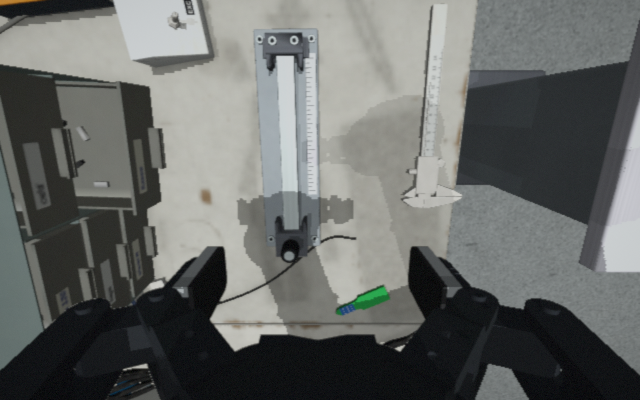

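The wrist picture shows the jig almost in line with y. The stop is at (285,50) with its face at about row 57, the bed runs down column 288, the jaw is near row 230 and the knob is at (290,252). The green look-alike is at (365,300) and the caliper at (430,110). Next I measure the jig from depth.

```bash
python3 - <<'E'
from h import *
d=dict(np.load('jig.npz'));P=cloud(d);print(d['z_map'].shape)
reg=np.zeros((400,640),bool);reg[20:275,245:330]=1
Z=P[...,2]
g=d['image'].astype(int).sum(-1)
print('table',np.median(Z[100:200,180:230]))
bed=reg&(Z>20)&(Z<28);bed[:75]=0;bed[190:]=0
q=P[bed];print('bed z',np.median(q[:,2]),len(q))
# centerline: per row mean of edges
rows=[]
for v in range(75,190,4):
    us=np.where(bed[v])[0]
    if len(us)>5: rows.append([P[v,us[0],0],P[v,us[-1],0],P[v,us,1].mean()])
r=np.array(rows);print(np.median(r[:,0]-r[:,1]))
c=np.polyfit(r[:,2],r[:,:2].mean(1),1);print('x=',c, 'resid',np.std(np.polyval(c,r[:,2])-r[:,:2].mean(1)))
# plate
pl=reg&(Z>4)&(Z<13);q=P[pl];print('plate',np.percentile(q,[1,99],0).round(1))
rc=cv2.minAreaRect((q[:,:2]).astype(np.float32));print(rc)
# profile along center
for v in range(25,272,2 ):
    if v<66 or v>215:
        u=int(round(287+3*(v-57)/173));print(v,u,P[v,u].round(1),g[v,u], P[v,u-9,2].round(),P[v,u+9,2].round())
k=reg&(Z>52)&(Z<70);k[:220]=0;q=P[k];print('knob',q.mean(0),q.min(0),q.max(0),len(q))
E
```

```text
(400, 640)
table -0.18708603384004618
bed z 24.430033862418696 1858
17.21465661422792
x= [-1.23709683e-02  5.59180385e+02] resid 0.222563959748971
plate [[ 524.5 -134.7    5.5]
 [ 594.2  117.7   12.2]]
((558.2921752929688, 10.969146728515625), (81.25006866455078, 296.86474609375), 3.6324362754821777)
25 286 [ 5.610e+02 -1.413e+02 -1.000e-01] 462 -1.0 -1.0
27 286 [ 561.  -139.1    0.7] 459 1.0 -0.0
29 287 [ 559.3 -135.4    8. ] 452 8.0 8.0
31 287 [ 559.3 -133.3    8.5] 489 8.0 7.0
33 287 [ 557.1 -125.4   34.3] 230 34.0 35.0
35 287 [ 557.1 -123.4   35.2] 197 35.0 33.0
37 287 [ 557.1 -121.6   35.2] 221 35.0 38.0
39 287 [ 557.1 -119.7   35.6] 245 34.0 38.0
41 287 [ 557.2 -117.9   35.4] 272 34.0 38.0
43 287 [ 557.3 -116.3   34.3] 302 35.0 36.0
45 287 [ 557.5 -114.7   33.2] 319 33.0 34.0
47 287 [ 557.4 -112.5   34.9] 311 34.0 34.0
49 287 [ 557.5 -110.8   34. ] 312 33.0 35.0
51 287 [ 557.5 -108.8   34.6] 317 35.0 34.0
53 287 [ 557.9 -107.7   30.5] 203 31.0 32.0
55 287 [ 558.4 -106.6   25.6] 275 26.0 25.0
57 287 [ 558.4 -104.7   25.9] 624 25.0 14.0
59 287 [ 558.7 -103.1   23.4] 624 23.0 8.0

[... 717 characters left out ...]
[557.4  94.8  57.6] 34 35.0 35.0
247 290 [557.1  95.4  61.6] 34 34.0 43.0
249 290 [557.1  97.6  62.2] 65 35.0 50.0
251 290 [557.   99.1  64.1] 215 60.0 54.0
253 290 [557.1 101.8  63.5] 409 62.0 34.0
255 290 [557.2 104.4  63.2] 397 62.0 35.0
257 290 [557.1 105.8  65.1] 406 1.0 4.0
259 291 [556.1 108.6  64.5] 351 -1.0 6.0
261 291 [556.2 111.3  64.1] 107 0.0 -1.0
263 291 [562.3 147.4  -0.9] 210 -1.0 -0.0
265 291 [561.9 147.7   4.2] 103 0.0 0.0
267 291 [562.1 151.3   3. ] 243 -1.0 -1.0
269 291 [562.3 155.4   1.1] 308 1.0 -0.0
271 291 [562.4 158.6   0.6] 315 3.0 -1.0
knob [557.53948021 102.24267745  61.97327268] [547.67244575  93.91655127  52.22754895] [567.99389462 113.65118303  66.08688226] 286
```

Call:
servo_tool(
  plan=[
    [-0.021, -0.13, -0.025, 0, 0, 0, 1],
    [-0.021, -0.13, -0.025, 0, 0, 0, 1],
    [-0.021, -0.13, -0.025, 0, 0, 0, 1],
    [-0.021, -0.13, -0.025, 0, 0, 0, 1],
    [-0.021, -0.13, -0.025, 0, 0, 0, 1],
    [-0.021, -0.13, -0.025, 0, 0, 0, 1],
    [-0.021, -0.13, -0.025, 0, 0, 0, 1],
    [-0.021, -0.13, -0.025, 0, 0, 0, 1],
    [0, 0, 0, 0, 0, 0, 1],
    [0, 0, 0, 0, 0, 0, 1],
  ],
)

```text
clock: 3.2
position: [478.3, -292.0, 171.5]
ee_rot: [0.708, -0.707, -0.0, -0.0]
contact_force: [0.0, -0.2, -0.1]
gripper_width: 85.7
grasp_force: 0.0
```

```bash
python3 - <<'E'
from h import *
s=arm.read_state();print(s['position'],s['ee_rot'],s['joints'],s['clock'])
a=grab('wrist');save(a,'halves');np.savez('halves.npz',**a)
E
```

```text
[ 478.27258197 -291.98017188  171.45994166] [ 7.07637791e-01 -7.06575367e-01 -4.54957876e-06 -8.67086745e-05] [-2.58991308e-01  3.26601886e-01 -2.40126048e-01 -1.83223491e-04
 -1.00398925e+00  2.60592178e-01] 3.2
```

View pics/halves.png

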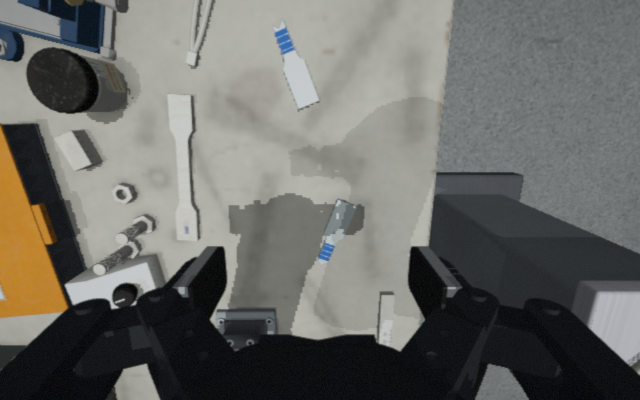

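The picture shows one half at about (296,68), with a notch-like break at (281,27), and the other, partly shaded, at (335,230) with its break at (325,260). I'll check both in one close crop and fit the outlines.

```bash
cat >> h.py <<'E'
from scipy.optimize import least_squares
OUT=np.array([[-11,-32],[11,-32],[11,8],[6,16],[6,43],[-6,43],[-6,16],[-11,8]],float)
def fit(d,win,zlo=2.5,zhi=9,ztop=6.):
    """fit outline to a half; returns (x,y,yaw of +y axis dir angle), pts on plane z=ztop"""
    P=cloud(d);m=np.zeros(P.shape[:2],bool);u0,v0,u1,v1=win;m[v0:v1,u0:u1]=1
    m&=(P[...,2]>zlo)&(P[...,2]<zhi)
    n,l,st,_=cv2.connectedComponentsWithStats(m.astype(np.uint8));m=l==1+np.argmax(st[1:,4])
    v,u=np.nonzero(m);K=d['K'];ray=np.stack([(u-K[0,2])/K[0,0],(v-K[1,2])/K[1,1],np.ones(len(u))],-1)@d['c2w'][:3,:3].T
    o=d['c2w'][:3,3];p=(o+ray*((ztop-o[2])/ray[:,2])[:,None])[:,:2]
    # silhouette IoU fit on 0.5mm grid raster
    c0=p.mean(0);w=np.linalg.svd(p-c0,full_matrices=False)[2][0];best=None
    from scipy.optimize import minimize
    def area(x):
        ca,sa=np.cos(x[2]),np.sin(x[2]);e=np.array([ca,sa]);f=np.array([sa,-ca])
        q=np.stack([(p-x[:2])@f,(p-x[:2])@e],-1).astype(np.float32)
        return -np.mean([np.clip(cv2.pointPolygonTest(OUT.astype(np.float32)[:,None],(float(a),float(b)),True),-3,1.5) for a,b in q])
    for s in (0,np.pi):
        x0=np.r_[c0,np.arctan2(w[1],w[0])+s]
        r=minimize(area,x0,method='Nelder-Mead',options=dict(initial_simplex=[x0,x0+[4,0,0],x0+[0,4,0],x0+[0,0,.1]],xatol=.02,fatol=1e-4))
        if best is None or r.fun<best.fun: best=r
    return best.x,best.fun,p
E
python3 - <<'E'
from h import *
d=dict(np.load('halves.npz'));im=d['image'][...,::-1]
c1=cv2.resize(im[15:115,255:335],None,fx=5,fy=5,interpolation=cv2.INTER_CUBIC);c2=cv2.resize(im[180:280,300:380],None,fx=5,fy=5,interpolation=cv2.INTER_CUBIC)
cv2.imwrite('pics/crop.png',np.hstack([c1,c2]))
for w in [(255,10,335,120),(305,185,375,275)]:
    x,f,p=fit(d,w);e=np.array([np.cos(x[2]),np.sin(x[2])]);q=(p-x[:2])@e;print(x.round(3),round(f,3),len(p),q.min(),q.max(),np.degrees(x[2]))
print(cloud(d)[60:90:10,297,2],cloud(d)[215:225:5,338,2])
E
```

```text
[ 497.071 -396.292    5.088] -1.341 1605 -31.971596140662104 45.397021410976784 291.54724143994906
[ 456.677 -238.741    1.209] -1.278 1117 -32.31320903234244 45.67512096277676 69.2602106146995
[5.79326873 7.78904771 7.41364673] [6.02728558 7.71854069]
```

View pics/crop.png

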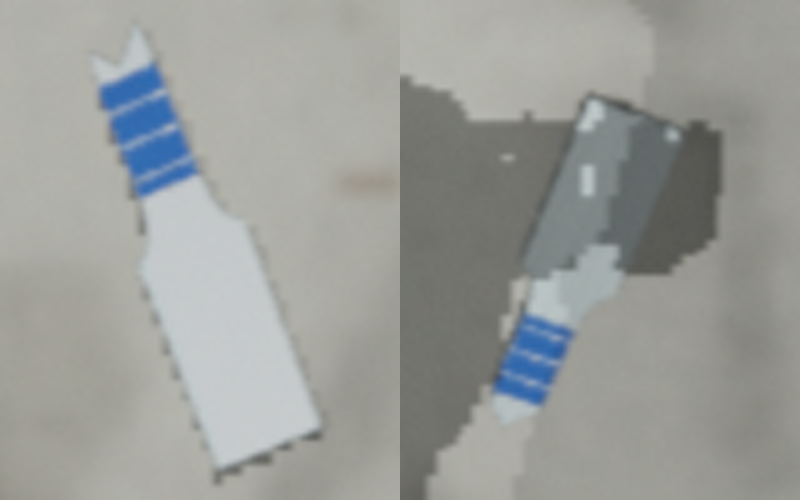

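The crop confirms the choice. The upper half has the V notch, so it is half_b, and the shaded one has the point, so it is half_a. I grasp half_a first.

Call:
servo_tool(
  plan=[
    [-0.019, 0.042, -0.09, 0, 0, -0.045, 0.5],
    [-0.019, 0.042, -0.09, 0, 0, -0.045, 0.5],
    [-0.019, 0.042, -0.09, 0, 0, -0.045, 0.5],
    [-0.019, 0.042, -0.09, 0, 0, -0.046, 0.5],
    [0, 0, -0.06, 0, 0, 0, 0.5],
    [0, 0, -0.06, 0, 0, 0, 0.5],
    [0, 0, -0.06, 0, 0, 0, 0.5],
    [0, 0, -0.015, 0, 0, 0, 0.5],
    [0, 0, -0.015, 0, 0, 0, 0.5],
    [0, 0, 0, 0, 0, 0, 0.5],
  ],
)

```text
clock: 4.5
position: [455.5, -242.5, 0.7]
ee_rot: [-0.569, 0.823, -0.0, 0.0]
contact_force: [-0.1, -1.0, -0.7]
gripper_width: 42.7
grasp_force: 0.0
```

Call:
servo_tool(
  plan=[
    [0, 0, 0, 0, 0, 0, 0.4],
    [0, 0, 0, 0, 0, 0, 0],
    [0, 0, 0, 0, 0, 0, 0],
    [0, 0, 0, 0, 0, 0, 0],
    [0, 0, 0, 0, 0, 0, 0],
  ],
)

```text
clock: 5.12
position: [455.6, -242.9, 1.1]
ee_rot: [-0.568, 0.823, -0.001, 0.0]
contact_force: [-1.0, 1.3, 5.8]
gripper_width: 19.3
grasp_force: 58.8
```

Call:
servo_tool(
  plan=[
    [0, 0, 0.04, 0, 0, 0, 0],
    [0, 0, 0.1, 0, 0, 0, 0],
    [0, 0, 0.14, 0, 0, 0, 0],
    [0.07, 0.112, 0.02, 0, 0, 0.0374, 0],
    [0.07, 0.112, 0.02, 0, 0, 0.0374, 0],
    [0.07, 0.112, 0.02, 0, 0, 0.0374, 0],
    [0.07, 0.112, 0.02, 0, 0, 0.0374, 0],
    [0.07, 0.112, 0.02, 0, 0, 0.0374, 0],
    [0, 0, 0, 0, 0, 0, 0],
    [0, 0, 0, 0, 0, 0, 0],
  ],
)

```text
clock: 6.38
position: [559.4, -74.8, 114.2]
ee_rot: [0.711, -0.703, -0.0, 0.0]
contact_force: [-0.6, -0.1, -1.5]
gripper_width: 19.6
grasp_force: 58.9
```

```bash
python3 - <<'E'
from h import *
s=arm.read_state();print(s['position'],s['ee_rot'],s['grasp_force'],s['gripper_width'],s['contact_force'])
a=grab('wrist');b=grab('scene');np.savez('hold.npz',**a)
w=a['image'][150:400,180:470];cc=b['image'][130:230,240:390]
cv2.imwrite('pics/hold.png',np.vstack([cv2.resize(w,(580,400))[:,:,::-1][:500],cv2.resize(cc,(580,190))[...,::-1]]))
E
```

```text
[559.35902476 -74.83217998 114.17183766] [ 7.11134464e-01 -7.03055787e-01 -4.55985522e-04  3.55593386e-04] 58.920398354530334 19.61970408778984 [-0.64084295 -0.08548634 -1.49501724]
```

View pics/hold.png

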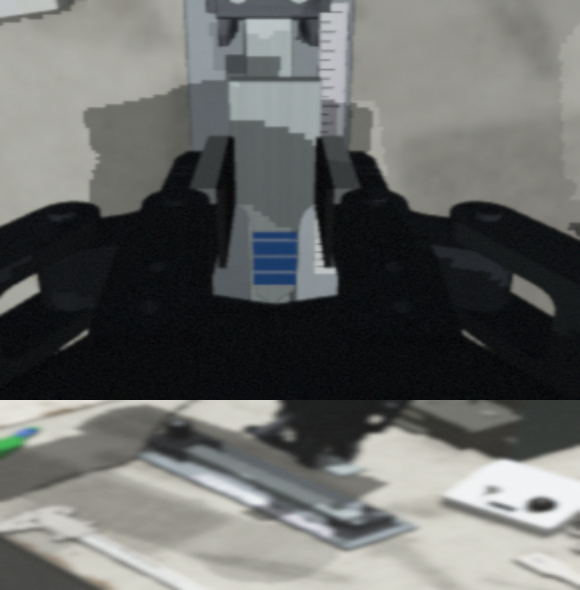

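The half is held level between the pads, with its butt towards the stop and the blue part towards the jaw. I measure its pose in hand and re-measure the bed from here.

```bash
python3 - <<'E'
from h import *
d=dict(np.load('hold.npz'));P=cloud(d);s=arm.read_state();t=s['position']
# half: region in image between fingers
Z=P[...,2]
m=np.zeros(Z.shape,bool);m[195:345,285:350]=1
m&=(Z>100)&(Z<135)&(np.abs(P[...,0]-t[0])<13)&(P[...,1]<-20)
q=P[m];print(len(q),np.percentile(q,[1,50,99],0).round(1))
A=np.c_[q[:,:2]-t[:2],np.ones(len(q))]
ok=np.ones(len(q),bool)
for _ in range(5):
    c=np.linalg.lstsq(A[ok],q[ok,2],rcond=None)[0];ok=np.abs(A@c-q[:,2])<2
print('plane dz/dx,dz/dy,z0',c.round(4),ok.sum())
for v in range(188,300,6):
    us=np.where(m[v])[0]
    if len(us): print(v,us[0],us[-1],P[v,us[[0,-1]],0].round(1),P[v,us,1].mean().round(1),P[v,us,2].mean().round(1))
# bed & stop
bed=np.zeros(Z.shape,bool);bed[150:190,290:335]=1;bed&=(Z>20)&(Z<28)
for v in range(150,192,3):
    us=np.where(bed[v])[0]; print(v,Z[v,314].round(1),P[v,314,1].round(1),(P[v,us[[0,-1]],0].round(1) if len(us)else''))
g=d['image'].sum(-1)
E
```

```text
5197 [[ 547.6 -101.5  116.3]
 [ 558.3  -76.   119.5]
 [ 570.3  -27.7  133.4]]
plane dz/dx,dz/dy,z0 [1.500000e-03 1.900000e-03 1.194275e+02] 4754
200 295 340 [569.3 548. ] -101.5 118.6
206 295 340 [569.2 548. ] -98.7 119.5
212 295 340 [569.3 547.9] -95.7 119.3
218 295 340 [569.3 547.8] -92.7 119.4
224 295 340 [569.3 547.7] -89.7 119.4
230 295 340 [569.5 547.6] -86.7 119.5
236 289 342 [572.1 546.7] -83.6 119.7
242 288 344 [572.  546.3] -81.4 121.8
248 291 345 [570.1 546.5] -78.7 122.7
254 296 339 [568.2 548.7] -74.3 120.1
260 296 339 [568.2 548.6] -71.1 120.2
266 296 339 [568.1 548.6] -67.9 120.2
272 296 339 [568.1 548.5] -64.6 120.3
278 296 339 [568.  548.5] -61.4 120.5
284 296 339 [568.1 548.5] -58.2 120.8
290 306 339 [563.9 548.4] -54.3 120.0
296 306 329 [564.  552.2] -50.5 119.7
150 34.4 -115.4 
153 34.7 -113.2 
156 34.3 -111.0 
159 34.4 -108.8 
162 25.3 -105.2 [573.3 551.9]
165 25.0 -102.9 [573.3 551.9]
168 24.0 -100.4 [573.3 551.8]
171 24.1 -98.1 [569.6 551.8]
174 25.6 -96.0 [569.5 552.5]
177 24.2 -93.4 [569.6 552.5]
180 24.0 -90.9 [569.6 552.4]
183 23.6 -88.5 [569.6 552.4]
186 24.3 -86.2 [569.6 552.4]
189 25.9 -84.2 [568.8 552.3]
```

Call:
servo_tool(
  plan=[
    [0.007, 0, -0.08, 0, 0, 0, 0],
    [0, 0, -0.1, 0, 0, 0, 0],
    [0, 0, -0.06, 0, 0, 0, 0],
    [0, 0, -0.03, 0, 0, 0, 0],
    [0, 0, -0.01, 0, 0, 0, 0],
    [0, 0, 0, 0, 0, 0, 0],
  ],
)

```text
clock: 7.22
position: [562.6, -74.9, 30.8]
ee_rot: [0.711, -0.703, 0.0, -0.0]
contact_force: [0.5, -0.6, -1.0]
gripper_width: 19.4
grasp_force: 58.9
```

Call:
servo_tool(
  plan=[
    [0, 0, -0.004, 0, 0, 0, 0],
    [0, 0, -0.003, 0, 0, 0, 0],
    [0, 0, 0, 0, 0, 0, 0],
  ],
)

```text
clock: 7.6
position: [562.3, -74.6, 28.4]
ee_rot: [0.711, -0.703, 0.0, -0.0]
contact_force: [-0.1, -0.0, -1.0]
gripper_width: 19.3
grasp_force: 58.9
```

Call:
servo_tool(
  plan=[
    [-0.003, 0, -0.004, 0, 0, 0, 0],
    [0, 0, -0.004, 0, 0, 0, 0],
    [0, 0, -0.002, 0, 0, 0, 0],
    [0, 0, 0, 0, 0, 0, 0],
  ],
)

```text
clock: 8.1
position: [561.3, -74.7, 25.2]
ee_rot: [0.711, -0.703, -0.0, 0.0]
contact_force: [0.2, 0.4, -0.5]
gripper_width: 19.7
grasp_force: 59.0
```

Call:
servo_tool(
  plan=[
    [0, 0, -0.003, 0, 0, 0, 0],
    [0, 0, -0.003, 0, 0, 0, 0],
    [0, 0, 0, 0, 0, 0, 0],
  ],
)

```text
clock: 8.48
position: [561.3, -74.7, 25.1]
ee_rot: [0.712, -0.703, 0.0, 0.0]
contact_force: [-3.8, 1.6, 9.4]
gripper_width: 19.1
grasp_force: 60.2
```

Call:
servo_tool(
  plan=[
    [0, 0, 0, 0, 0, 0, 0.4],
    [0, 0, 0, 0, 0, 0, 0.5],
    [0, 0, 0, 0, 0, 0, 0.5],
    [0, 0, 0.04, 0, 0, 0, 0.5],
    [0, 0, 0.12, 0, 0, 0, 0.5],
    [0, 0, 0.15, 0, 0, 0, 0.5],
    [0, 0, 0.15, 0, 0, 0, 0.5],
    [0, 0, 0, 0, 0, 0, 0.5],
    [0, 0, 0, 0, 0, 0, 0.5],
  ],
)

```text
clock: 9.6
position: [560.9, -74.6, 161.6]
ee_rot: [0.711, -0.703, -0.0, -0.0]
contact_force: [-0.3, 0.1, 0.1]
gripper_width: 42.8
grasp_force: 0.0
```

```bash
python3 - <<'E'
from h import *
s=arm.read_state();print(s['position'],s['clock'])
d=grab('wrist');save(d,'placed');np.savez('placed.npz',**d);P=cloud(d);Z=P[...,2]
for v in range(100,330,5):
    m=(np.abs(P[v,:,0]-560)<16)&(Z[v]>20)&(Z[v]<40);us=np.where(m)[0]
    if len(us):print(v,us[0],us[-1],P[v,us[[0,-1]],0].round(1),P[v,us[[0,-1]],0].mean().round(1),np.median(P[v,us,1]).round(1),np.median(Z[v,us]).round(1))
E
```

```text
[560.92039861 -74.62866349 161.60172949] 9.6
130 300 335 [575.8 544.8] 560.3 -126.7 27.6
135 300 336 [575.4 544.2] 559.8 -122.8 34.6
140 300 336 [575.4 544.1] 559.8 -118.6 36.2
145 300 335 [575.5 544.8] 560.1 -114.2 34.5
150 300 335 [575.5 544.8] 560.1 -109.8 34.7
155 300 335 [575.6 544.6] 560.1 -104.2 24.8
160 300 335 [575.6 544.5] 560.0 -100.4 30.6
165 300 335 [575.7 544.3] 560.0 -95.9 30.7
170 305 328 [571.2 550.3] 560.8 -91.3 30.6
175 305 327 [571.3 551.1] 561.2 -86.6 30.2
180 305 328 [571.2 550.1] 560.7 -82.0 30.3
185 305 328 [571.3 550. ] 560.6 -77.3 30.4
190 305 328 [571.3 550. ] 560.6 -72.6 30.4
195 306 328 [570.3 549.8] 560.1 -67.8 30.4
200 306 328 [570.3 549.8] 560.0 -62.9 30.3
205 308 326 [568.6 551.3] 559.9 -58.1 30.6
210 308 326 [568.6 551.2] 559.9 -53.0 29.8
215 308 326 [568.6 551.1] 559.8 -48.1 30.3
220 308 326 [568.5 551. ] 559.8 -43.2 30.7
225 308 325 [568.5 551.9] 560.2 -38.0 30.3
230 308 325 [568.4 551.8] 560.1 -32.9 30.1
235 308 325 [568.4 551.7] 560.1 -27.4 29.4
240 308 325 [568.5 551.6] 560.0 -20.0 24.2
245 308 325 [568.4 551.4] 559.9 -14.6 24.2
250 308 325 [568.3 551.4] 559.9 -9.3 24.4
255 308 325 [568.4 551.3] 559.8 -4.0 24.8
260 308 325 [568.3 551.2] 559.7 1.5 24.9
265 308 325 [568.3 551.1] 559.7 7.3 24.4
270 309 325 [567.3 551. ] 559.1 12.9 24.3
275 309 325 [567.2 550.9] 559.1 18.4 24.8
280 309 325 [567.2 550.7] 559.0 24.4 24.3
285 309 325 [567.2 550.7] 558.9 30.1 24.5
290 309 325 [567.2 550.6] 558.9 36.0 24.5
295 309 325 [567.1 550.4] 558.8 41.8 24.7
300 309 325 [567.1 550.4] 558.7 47.7 24.7
305 309 325 [567.1 550.2] 558.6 53.8 24.7
310 309 325 [567.1 550.1] 558.6 59.7 24.8
315 309 325 [567. 550.] 558.5 66.0 24.6
320 301 325 [575.8 549.9] 562.8 72.5 24.3
325 301 330 [575.4 544.4] 559.9 78.4 24.7
```

View pics/placed.png

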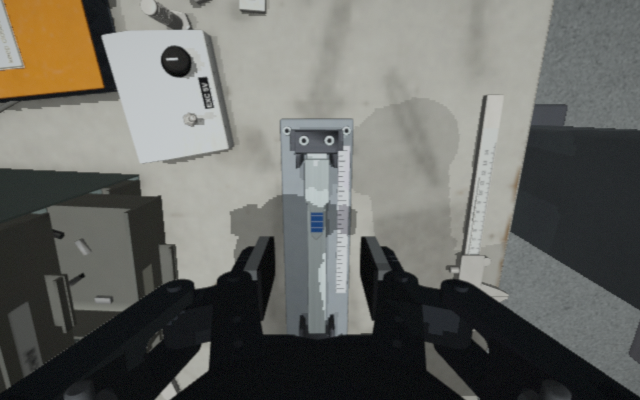

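The picture shows half_a lying flat on the bed, with its butt between the stop cheeks at (317,155) and its tip at about (317,238). It is centred to about 0.5 mm. Now I fetch half_b.

Call:
servo_tool(
  plan=[
    [-0.027, -0.133, -0.02, 0, 0, 0.0228, 0.5],
    [-0.027, -0.133, -0.02, 0, 0, 0.0228, 0.5],
    [-0.027, -0.133, -0.02, 0, 0, 0.0228, 0.5],
    [-0.027, -0.133, -0.02, 0, 0, 0.0228, 0.5],
    [-0.027, -0.133, -0.02, 0, 0, 0.0228, 0.5],
    [-0.027, -0.133, -0.02, 0, 0, 0.0228, 0.5],
    [-0.027, -0.133, -0.02, 0, 0, 0.0228, 0.5],
    [-0.027, -0.133, -0.02, 0, 0, 0.0228, 0.5],
    [0, 0, -0.06, 0, 0, 0, 0.5],
    [0, 0, 0, 0, 0, 0, 0.5],
    [0, 0, 0, 0, 0, 0, 0.5],
  ],
)

```text
clock: 11.02
position: [496.6, -393.6, 95.1]
ee_rot: [0.827, -0.562, -0.001, 0.0]
contact_force: [0.2, 0.2, 0.3]
gripper_width: 42.6
grasp_force: 0.0
```

Call:
servo_tool(
  plan=[
    [0, 0, -0.08, 0, 0, 0, 0.5],
    [0, 0, -0.1, 0, 0, 0, 0.5],
    [0, 0, -0.08, 0, 0, 0, 0.5],
    [0, 0, -0.03, 0, 0, 0, 0.5],
    [0, 0, -0.015, 0, 0, 0, 0.5],
    [0, 0, -0.006, 0, 0, 0, 0.5],
    [0, 0, 0, 0, 0, 0, 0.5],
  ],
)

```text
clock: 11.9
position: [497.1, -394.1, 2.9]
ee_rot: [0.827, -0.562, 0.001, -0.0]
contact_force: [-0.6, -0.5, -0.5]
gripper_width: 42.7
grasp_force: 0.0
```

Call:
servo_tool(
  plan=[
    [0, 0, 0, 0, 0, 0, 0.4],
    [0, 0, 0, 0, 0, 0, 0],
    [0, 0, 0, 0, 0, 0, 0],
    [0, 0, 0, 0, 0, 0, 0],
    [0, 0, 0, 0, 0, 0, 0],
  ],
)

```text
clock: 12.52
position: [496.9, -394.1, 2.9]
ee_rot: [0.827, -0.562, 0.0, 0.0]
contact_force: [-1.4, 0.8, 6.6]
gripper_width: 18.9
grasp_force: 58.8
```

Call:
servo_tool(
  plan=[
    [0, 0, 0.04, 0, 0, 0, 0],
    [0, 0, 0.12, 0, 0, 0, 0],
    [0, 0, 0.15, 0, 0, 0, 0],
    [0.021, 0.14, 0.006, 0, 0, -0.0183, 0],
    [0.021, 0.14, 0.006, 0, 0, -0.0183, 0],
    [0.021, 0.14, 0.006, 0, 0, -0.0183, 0],
    [0.021, 0.14, 0.006, 0, 0, -0.0183, 0],
    [0.021, 0.14, 0.006, 0, 0, -0.0183, 0],
    [0.021, 0.14, 0.006, 0, 0, -0.0183, 0],
    [0.021, 0.14, 0.006, 0, 0, -0.0183, 0],
    [0.021, 0.14, 0.006, 0, 0, -0.0183, 0],
    [0.021, 0.14, 0.006, 0, 0, -0.0183, 0],
    [0.021, 0.14, 0.006, 0, 0, -0.0183, 0],
    [0, 0, 0, 0, 0, 0, 0],
    [0, 0, 0, 0, 0, 0, 0],
  ],
)

```text
clock: 14.4
position: [559.1, 25.9, 113.0]
ee_rot: [0.711, -0.703, -0.0, 0.0]
contact_force: [0.2, 0.5, -1.6]
gripper_width: 18.8
grasp_force: 58.8
```

```bash
python3 - <<'E'
from h import *
s=arm.read_state();t=s['position'];print(t,s['ee_rot'],s['grasp_force'],s['gripper_width'])
d=grab('wrist');save(d,'hold2');np.savez('hold2.npz',**d);P=cloud(d);Z=P[...,2]
for v in range(130,300,6):
    m=(np.abs(P[v,:,0]-560)<14)&(Z[v]>20);us=np.where(m)[0]
    if len(us):print(v,us[0],us[-1],P[v,us[[0,-1]],0].round(1),P[v,us[[0,-1]],0].mean().round(1),np.median(P[v,us,1]).round(1),np.median(Z[v,us]).round(1))
E
```

```text
[559.10051812  25.89857995 112.99853208] [ 7.11003866e-01 -7.03187993e-01 -2.47397937e-04  2.97280027e-04] 58.796040415763855 18.819348118382624
130 28 327 [559.1 551.4] 555.3 -28.7 30.1
136 26 337 [559.1 559.1] 559.1 -24.1 24.8
142 304 327 [568.5 551.3] 559.9 -19.6 24.1
148 304 327 [568.5 551.2] 559.8 -15.2 24.4
154 268 539 [559.1 559.1] 559.1 -10.7 24.5
160 304 329 [568.5 553.3] 560.9 -19.3 115.2
166 263 329 [559.1 553.3] 556.2 -16.8 116.6
172 103 580 [559.1 559.1] 559.1 -14.0 116.6
178 305 330 [567.7 552.7] 560.2 -11.1 116.3
184 305 394 [564.3 559.1] 561.7 -8.3 116.6
190 64 540 [559.1 559.1] 559.1 -5.4 116.6
196 305 539 [564.3 559.1] 561.7 -2.4 116.6
202 251 330 [559.1 552.4] 555.8 0.5 116.6
208 294 520 [559.1 559.1] 559.1 3.5 116.6
214 305 622 [564.3 559.1] 561.7 6.5 116.5
220 303 332 [565.4 551.1] 558.2 9.7 116.3
226 283 500 [559.1 559.1] 559.1 12.8 116.3
232 261 431 [559.1 559.1] 559.1 15.9 116.3
238 61 620 [559.1 559.1] 559.1 18.8 116.9
244 223 540 [559.1 559.1] 559.1 22.0 116.9
250 282 633 [573.5 559.1] 566.3 25.2 117.0
256 157 515 [559.1 559.1] 559.1 28.4 117.1
262 113 536 [559.1 559.1] 559.1 31.3 117.8
268 233 567 [559.1 559.1] 559.1 32.6 121.8
274 273 368 [574.  559.1] 566.6 33.7 125.6
280 120 405 [559.1 559.1] 559.1 35.1 128.7
286 271 574 [573.8 559.1] 566.5 33.8 136.0
292 269 557 [573.9 559.1] 566.5 35.0 138.8
298 145 400 [559.1 559.1] 559.1 30.1 150.8
```

View pics/hold2.png

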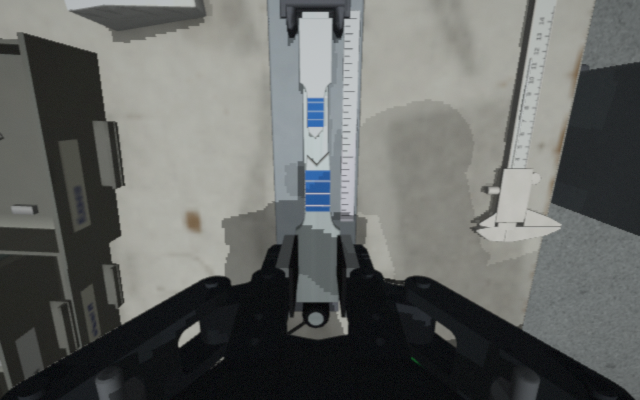

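The picture shows half_b level in the gripper, its notch at (317,160) facing half_a's tip at (317,135). I lower it onto the bed.

Call:
servo_tool(
  plan=[
    [0.002, 0, -0.08, 0, 0, 0, 0],
    [0, 0, -0.1, 0, 0, 0, 0],
    [0, 0, -0.06, 0, 0, 0, 0],
    [0, 0, -0.025, 0, 0, 0, 0],
    [0, 0, -0.01, 0, 0, 0, 0],
    [0, 0, 0, 0, 0, 0, 0],
  ],
)

```text
clock: 15.2
position: [560.5, 25.9, 31.1]
ee_rot: [0.711, -0.703, 0.0, -0.0]
contact_force: [-0.1, -0.1, -0.7]
gripper_width: 19.1
grasp_force: 58.8
```

Call:
servo_tool(
  plan=[
    [0, 0, -0.005, 0, 0, 0, 0],
    [0, 0, -0.004, 0, 0, 0, 0],
    [0, 0, 0, 0, 0, 0, 0],
  ],
)

```text
clock: 15.58
position: [560.2, 26.2, 28.0]
ee_rot: [0.711, -0.703, 0.0, -0.0]
contact_force: [-0.2, 0.3, 0.1]
gripper_width: 18.9
grasp_force: 58.8
```

Call:
servo_tool(
  plan=[
    [-0.001, 0, -0.004, 0, 0, 0, 0],
    [0, 0, -0.003, 0, 0, 0, 0],
    [0, 0, 0, 0, 0, 0, 0],
  ],
)

```text
clock: 15.95
position: [560.0, 26.2, 26.9]
ee_rot: [0.711, -0.703, 0.0, -0.0]
contact_force: [-1.5, -0.3, 5.5]
gripper_width: 19.3
grasp_force: 59.7
```

Call:
servo_tool(
  plan=[
    [0, 0, 0, 0, 0, 0, 0.4],
    [0, 0, 0, 0, 0, 0, 0.5],
    [0, 0, 0, 0, 0, 0, 0.5],
    [0, 0, 0.04, 0, 0, 0, 0.5],
    [0, 0, 0.12, 0, 0, 0, 0.5],
    [0, 0, 0.16, 0, 0, 0, 0.5],
    [0, 0.13, 0.04, 0, 0, 0, 0],
    [0, 0.13, 0.04, 0, 0, 0, 0],
    [0, 0.13, 0, 0, 0, 0, 0],
    [0, 0, 0, 0, 0, 0, 0],
    [0, 0, 0, 0, 0, 0, 0],
  ],
)

```text
clock: 17.32
position: [559.6, 142.9, 146.1]
ee_rot: [0.711, -0.703, 0.0, 0.0]
contact_force: [0.6, -0.6, -0.0]
gripper_width: 0.1
grasp_force: 0.0
```

```bash
python3 - <<'E'
from h import *
s=arm.read_state();t=s['position'];print(t,s['clock'])
d=grab('wrist');save(d,'both');np.savez('both.npz',**d);P=cloud(d);Z=P[...,2]
for v in range(60,330,7):
    m=(np.abs(P[v,:,0]-559.5)<14)&(Z[v]>20)&(Z[v]<70);us=np.where(m)[0];us=us[(us>250)&(us<380)]
    if len(us):print(v,us[0],us[-1],P[v,us[[0,-1]],0].round(1),P[v,us[[0,-1]],0].mean().round(1),np.median(P[v,us,1]).round(1),np.median(Z[v,us]).round(1))
k=(Z>58)&(Z<68)&(np.abs(P[...,0]-558)<14)&(np.abs(P[...,1]-102)<20);print('knob top',P[k].mean(0),P[k].min(0),P[k].max(0))
E
```

```text
[559.64397499 142.90592689 146.14644261] 17.325
60 305 332 [569.4 548.3] 558.9 36.4 30.3
67 305 332 [569.4 548.2] 558.8 41.5 30.4
74 305 332 [569.4 548. ] 558.7 46.6 30.3
81 305 332 [569.5 548. ] 558.7 51.8 30.1
88 308 329 [567.2 550. ] 558.6 56.6 24.3
95 308 329 [567.2 549.9] 558.5 62.0 24.2
102 308 329 [567.1 549.8] 558.5 67.5 24.5
109 308 328 [567.1 550.5] 558.8 73.1 24.5
116 300 328 [573.3 550.4] 561.8 78.8 24.5
123 300 334 [573.3 545.5] 559.4 84.4 24.7
130 300 333 [573.4 546.3] 559.9 89.8 32.9
137 300 333 [573.3 546.3] 559.8 95.3 34.3
144 300 333 [573.3 546.1] 559.7 98.4 62.6
151 300 333 [573.3 545.9] 559.6 103.4 63.2
158 300 333 [573.4 545.8] 559.6 108.6 62.9
165 300 333 [573.4 545.6] 559.5 118.4 34.9
knob top [558.36126636 104.06380542  63.18270966] [548.06925821  94.21928688  58.03950287] [568.27668217 114.13804457  65.63315556]
```

View pics/both.png

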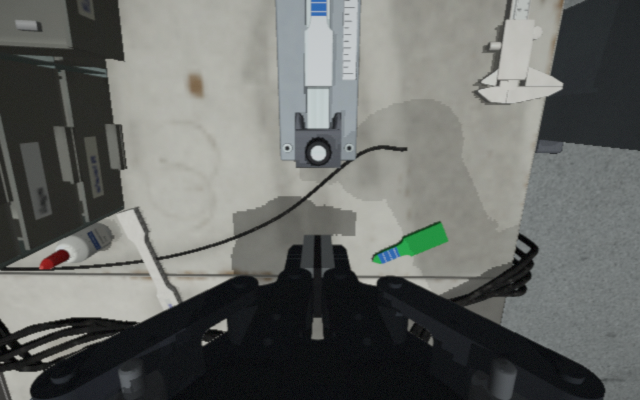

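Half_b lies flat and centred; its butt is at about (318,87), in front of the jaw. The knob is at (318,152), world y of about 104. I lower the shut fingers behind the knob.

Call:
servo_tool(
  plan=[
    [-0.003, 0, -0.08, 0, 0, 0, 0],
    [0, 0, -0.1, 0, 0, 0, 0],
    [0, 0, -0.1, 0, 0, 0, 0],
    [0, 0, -0.05, 0, 0, 0, 0],
    [0, 0, 0, 0, 0, 0, 0],
    [0, -0.025, 0, 0, 0, 0, 0],
    [0, -0.025, 0, 0, 0, 0, 0],
    [0, -0.015, 0, 0, 0, 0, 0],
    [0, -0.015, 0, 0, 0, 0, 0],
    [0, -0.015, 0, 0, 0, 0, 0],
    [0, 0, 0, 0, 0, 0, 0],
  ],
)

```text
clock: 18.75
position: [559.2, 114.4, 47.0]
ee_rot: [0.711, -0.703, 0.0, -0.0]
contact_force: [-0.4, 1.4, 0.4]
gripper_width: -0.1
grasp_force: 0.3
```

Call:
servo_tool(
  plan=[
    [0, -0.01, 0, 0, 0, 0, 0],
    [0, -0.01, 0, 0, 0, 0, 0],
    [0, -0.01, 0, 0, 0, 0, 0],
    [0, -0.01, 0, 0, 0, 0, 0],
    [0, -0.01, 0, 0, 0, 0, 0],
    [0, -0.01, 0, 0, 0, 0, 0],
    [0, -0.01, 0, 0, 0, 0, 0],
    [0, -0.01, 0, 0, 0, 0, 0],
    [0, 0, 0, 0, 0, 0, 0],
  ],
)

```text
clock: 19.88
position: [558.6, 90.2, 46.7]
ee_rot: [0.711, -0.703, -0.0, 0.0]
contact_force: [0.4, 0.3, 1.5]
gripper_width: -0.0
grasp_force: 0.6
```

```bash
python3 - <<'E'
from h import *
s=arm.read_state();t=s['position'];print(t,s['contact_force'])
d=grab('wrist');P=cloud(d);Z=P[...,2]
k=(Z>58)&(Z<68)&(np.abs(P[...,0]-558)<14)&(np.abs(P[...,1]-85)<35)&(P[...,1]<t[1]-4);print('knob top',P[k].mean(0),P[k].min(0),P[k].max(0))
E
```

```text
[558.61432187  90.18001175  46.66217229] [0.44053123 0.33634129 1.49854143]
knob top [558.49861585  73.05645254  63.14166523] [544.16411761  60.37074786  58.02785045] [571.27403442  86.08058439  67.98914857]
```

Call:
servo_tool(
  plan=[
    [0, -0.006, 0, 0, 0, 0, 0],
    [0, -0.006, 0, 0, 0, 0, 0],
    [0, -0.006, 0, 0, 0, 0, 0],
    [0, -0.006, 0, 0, 0, 0, 0],
    [0, 0, 0, 0, 0, 0, 0],
  ],
)

```text
clock: 20.55
position: [558.6, 83.1, 46.6]
ee_rot: [0.711, -0.703, -0.0, 0.0]
contact_force: [-0.7, 1.9, -0.1]
gripper_width: 0.0
grasp_force: 0.9
```

Call:
servo_tool(
  plan=[
    [0, -0.004, 0, 0, 0, 0, 0],
    [0, -0.004, 0, 0, 0, 0, 0],
    [0, 0, 0, 0, 0, 0, 0],
  ],
)

```text
clock: 20.92
position: [558.7, 80.8, 46.6]
ee_rot: [0.711, -0.703, -0.0, 0.0]
contact_force: [-0.5, 2.6, -0.7]
gripper_width: 0.1
grasp_force: 1.1
```

Call:
servo_tool(
  plan=[
    [0, -0.003, 0, 0, 0, 0, 0],
    [0, 0, 0, 0, 0, 0, 0],
  ],
)

```text
clock: 21.18
position: [558.7, 80.0, 46.7]
ee_rot: [0.711, -0.703, -0.0, 0.0]
contact_force: [-1.1, 1.7, -0.5]
gripper_width: 0.2
grasp_force: 1.2
```

Call:
servo_tool(
  plan=[
    [0, -0.003, 0, 0, 0, 0, 0],
    [0, 0, 0, 0, 0, 0, 0],
  ],
)

```text
clock: 21.42
position: [558.7, 79.1, 46.7]
ee_rot: [0.711, -0.703, -0.0, 0.0]
contact_force: [-1.4, 2.2, -1.8]
gripper_width: -0.2
grasp_force: 1.2
```

```bash
python3 - <<'E'
from h import *
s=arm.read_state();t=s['position'];print(t,s['contact_force'])
d=grab('wrist');P=cloud(d);Z=P[...,2]
k=(Z>60)&(Z<66)&(np.abs(P[...,0]-558.5)<12)&(P[...,1]<t[1]-6)&(P[...,1]>40);print('knob top',P[k].mean(0),np.percentile(P[k],[2,98],0))
b=grab('scene');cv2.imwrite('pics/c1.png',cv2.resize(b['image'][130:230,250:370,::-1],(720,600),interpolation=cv2.INTER_CUBIC))
E
```

```text
[558.7063848   79.06498138  46.67136089] [-1.38850416  2.20674453 -1.75513671]
knob top [558.81770502  59.9232127   63.2158087 ] [[550.17678676  50.62915399  60.41531158]
 [567.7641961   69.96722982  65.11805653]]
```

Call:
servo_tool(
  plan=[
    [0, -0.003, 0, 0, 0, 0, 0],
    [0, 0, 0, 0, 0, 0, 0],
  ],
)

```text
clock: 21.78
position: [558.7, 78.3, 46.7]
ee_rot: [0.711, -0.703, -0.0, 0.0]
contact_force: [-2.1, 3.0, -2.2]
gripper_width: 0.1
grasp_force: 1.6
```

Call:
servo_tool(
  plan=[
    [0, -0.003, 0, 0, 0, 0, 0],
    [0, 0, 0, 0, 0, 0, 0],
  ],
)

```text
clock: 22.02
position: [558.8, 78.2, 46.7]
ee_rot: [0.711, -0.703, -0.0, -0.0]
contact_force: [-2.1, 6.2, -1.8]
gripper_width: 0.4
grasp_force: 3.0
```

Call:
servo_tool(
  plan=[
    [0, -0.003, 0, 0, 0, 0, 0],
    [0, 0, 0, 0, 0, 0, 0],
    [0, 0, 0, 0, 0, 0, 0],
  ],
)

```text
clock: 22.4
position: [558.8, 78.0, 46.7]
ee_rot: [0.711, -0.703, -0.001, -0.001]
contact_force: [-4.4, 8.4, -1.6]
gripper_width: -0.3
grasp_force: 4.5
```

Everything is held solid at about 8 N. I back off, rise, and look over the jig from above.

Call:
servo_tool(
  plan=[
    [0, 0.02, 0, 0, 0, 0, 0],
    [0, 0.06, 0, 0, 0, 0, 0],
    [0, 0.06, 0.02, 0, 0, 0, 0],
    [0, 0, 0.12, 0, 0, 0, 0],
    [0, 0, 0.15, 0, 0, 0, 0],
    [0, -0.1, 0.1, 0, 0, 0, 0],
    [0, -0.1, 0, 0, 0, 0, 0],
    [0, 0, 0, 0, 0, 0, 0],
    [0, 0, 0, 0, 0, 0, 0],
  ],
)

```text
clock: 23.52
position: [559.1, 59.2, 163.9]
ee_rot: [0.711, -0.703, 0.0, -0.0]
contact_force: [0.2, 0.1, 0.1]
gripper_width: 0.1
grasp_force: 0.0
```

```bash
python3 - <<'E'
from h import *
s=arm.read_state();t=s['position'];print(t,s['clock'])
d=grab('wrist');P=cloud(d);Z=P[...,2]
for v in range(10,260,8):
    m=(np.abs(P[v,:,0]-559.5)<14)&(Z[v]>20)&(Z[v]<70);us=np.where(m)[0];us=us[(us>270)&(us<360)]
    if len(us):print(v,us[0],us[-1],P[v,us[[0,-1]],0].mean().round(1),np.median(P[v,us,1]).round(1),np.median(Z[v,us]).round(1))
k=(Z>60)&(Z<66)&(np.abs(P[...,0]-558.5)<12)&(P[...,1]>40)&(P[...,1]<75);print('knob',P[k].mean(0))
cv2.imwrite('pics/final.png',cv2.resize(d['image'][0:230,260:370,::-1],(287,600),interpolation=cv2.INTER_CUBIC))
E
```

```text
[559.11547123  59.22382421 163.94102176] 23.525
10 303 330 560.5 -87.0 30.4
18 304 330 559.9 -81.4 30.1
26 304 330 559.9 -75.4 30.5
34 304 330 559.8 -69.7 30.2
42 306 327 560.2 -63.7 30.3
50 306 326 560.5 -57.7 30.3
58 306 326 560.5 -51.6 30.1
66 306 326 560.4 -45.4 29.9
74 307 326 559.9 -39.2 30.1
82 307 326 559.8 -32.8 30.1
90 307 326 559.8 -26.4 30.1
98 307 326 559.7 -19.9 30.3
106 307 326 559.6 -13.3 29.8
114 307 326 559.6 -6.5 30.1
122 307 326 559.5 0.2 30.5
130 305 329 558.9 7.1 30.4
138 305 329 558.9 14.1 30.4
146 305 329 558.8 21.2 30.4
154 305 328 559.2 28.3 30.3
162 301 331 559.5 35.6 30.4
170 301 331 559.4 43.0 30.4
178 301 331 559.4 49.6 34.5
186 301 331 559.3 51.8 56.5
194 301 330 559.7 57.1 63.3
202 301 330 559.6 64.1 63.0
210 308 325 558.6 83.3 24.4
218 308 325 558.5 91.7 24.1
226 308 325 558.4 99.8 24.4
234 308 325 558.3 108.3 24.4
knob [558.85150416  58.55761959  63.19508526]
```

View pics/final.png

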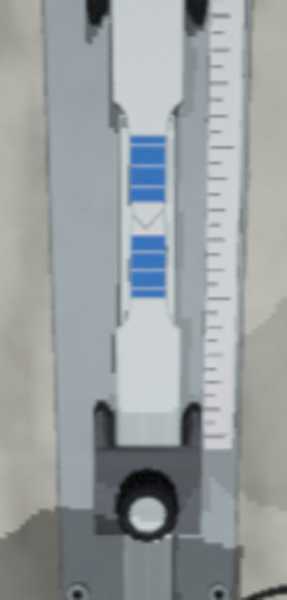

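The picture shows the break closed to a hairline V at (148,215). Both halves are flat and collinear, the jaw is against the butt at row 447, and the gripper is clear.

```bash
python3 -c "
from bench import arm
print(arm.job_done())"
```

```text
the job is handed in; nothing more can be done
None
```

I handed the job in at about 23.5 s of the 59 s allowed: both halves lie flat in the jig with the break closed to a hairline, the jaw is home at about 8 N, and the gripper is clear. The hand-in gave no verdict.

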